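# Zero the setting gauge, unlock its telescoping arm and hold it at the index

## Robot

A 6-joint arm with a two-finger parallel gripper is mounted at the origin on the work surface. World frame = base frame: x ahead of the robot, y to its left, z up, the work surface at z = 0. Lengths are in m, angles in rad, forces in N, time in s.
With the tool pointing down it reaches from about 0.275 to 0.875 m from the base axis. Payload 12.5 kg.
Tool frame: the origin (TCP) lies at the very end of the fingers, on their centre line; the grasp point (between the pads) lies 19 mm behind it; z points along the fingers, y is the line along which they close (so a half turn about z gives the same grasp; the last joint's range is limited). The gripper opens to 85 mm and grips with 20 to 120 N. Pads are 22 mm wide; open, the fingers measure 114 mm over their backs; the gripper's body (76 mm by 85 mm) begins 54 mm behind the grasp point. The pads swing forward as they close: fully open they stand 13 mm farther back than shut.
Start: joints at [1.062, 0.351, 1.652, -0, 1.139, -0.085], TCP at [0.226, 0.501, 0.231] pointing down, gripper open.
Joint ranges: [-2.75, 2.75], [-0.79, 2.1], [0.01, 2.65], [-1.57, 4.71], [0.07, 3.14], [-2.87, 2.87]. Speed limits (rad/s): [2.22, 2.22, 2.79, 3.14, 3.14, 3.14].

## Interface

Orientations are given as a 3x3 rotation matrix whose columns are the frame's x, y, z axes.
In Python, from bench import manip gives the robot as it stands. Calls block until the motion is done:
- manip.move_ptp(position, orientation): joint-space move of the TCP to a pose.
- manip.move_l(position, attitude=None, max_speed=0.15): straight line of the TCP; attitude=None keeps the orientation; max_speed is the mean speed in m/s.
- manip.move_j(angles): joint-space move.
- manip.set_gripper(opening, effort=None): opening from 0.0 (shut) to 1.0 (fully open); effort is the grip in N (None keeps the last); returns when the fingers have stopped.
- manip.dwell(seconds).
- manip.inverse_kinematics(position, orientation): joint angles nearest the present ones, or None.
- manip.grab_frame(name): name is "side" or "top"; returns (picture, depth): 384x512x3 uint8, red, green, blue; 384x512 float32, m along the optical axis (not along the pixel's ray), 0 where there is no reading.
- manip.get_calibration(name): a dict with "camera_matrix" (3x3 intrinsics, pixels), "R" (3x3) and "t" (3): a world point X has camera coordinates R X + t. Camera axes: x right, y down, z forward; pixel columns grow to the right and rows downward; lengths in m; the calibration is good to about 2 mm. A picture is of the moment at which its call begins. get_calibration takes no time and is no camera call.
A pose or a line that the arm cannot do raises manip.Unreachable and nothing moves.
- manip.sign_off(): hands the job in; it is judged then, once.
Trained networks look in the newest picture that a camera, given by its name, has taken for a name from the list of things; names that differ only in an ending like _2 or _b are one class to them, and where a whole thing is asked for, a point or a joint stands for the part that bears it (a point fixed in the world has none). Each returns a list of dicts, best first, with "confidence" (0 to 1); they miss things now and then, are a little off and sometimes report something else, mostly with a low value. They report only what shows in the picture. A call takes as long as a camera call.
- manip.look_for(camera, name): "at" ([x, y, z] in m, in world coordinates, good to about 4 mm: the middle of the surface that is visible of it).
Readings, each from a call of its own:
- manip.current_time(): time.
- manip.current_qpos(): joint angles.
- manip.current_joint_vel(): joint speeds.
- manip.current_joint_torque(): joint torques, N m.
- manip.current_ee_pos(): TCP position.
- manip.current_tcp_rot(): TCP orientation.
- manip.current_force(): force on the tool from outside, world axes, zero at the start.
- manip.current_ft_torque(): the same for the moment, N m.
- manip.current_grip_width(): opening from 0.0 (shut) to 1.0 (fully open).
- manip.current_grip_force(): force on a finger pad.
Only numpy, scipy, OpenCV 4.12 (cv2) and the standard library are available. Lean on these libraries where they do the work, as an engineer would, in place of code of your own. Each camera call takes 0.05 s, during which the arm holds its last target. There are 200 camera calls.

## Task

Set up the setting gauge on the polishing bench: first turn the black tare knob until its pointer stands on the broad zero mark of the dial, then push the lock button on the sleeve fully in to free the telescoping arm. Pull the arm out by its upright post against its return spring until the arm's pointer lines up with the index rider on the scale, and finish while still holding the post there, so that a colleague can set the work to it. Do not shift the index rider, and leave the lifter insert, the wheel stand and the scraper where they lie.

Things in the scene. Friction and masses are not known exactly. Their poses are not given: they have to be found in the camera images.
- gauge: setting gauge, fixed: steel base plate 410 x 100 x 8 mm, all below 100 mm high. Origin: centre of the underside. x = direction in which the arm extends. Dial head at x = -155 mm (diameter 92, face 46 mm up); grey sleeve x = -90 to 30 mm (40 wide, top 54 mm up), the arm comes out of its +x end; scale rail x = 52 to 198, y = -45 to -27 mm, top 18 mm up, ticks every 10 mm
- knob_grip (a point): point on the upright axis of the tare knob, 25 mm above the dial face. The knob is a black bar 40 mm long (this point's x axis), 14 mm wide (its y) and 39 mm high above the face (lowest 7 mm: a round foot of radius 19 mm); a thin steel pointer reaching 37 mm from the axis sticks out low at its +x end, and a white line on the top runs to that end
- tare_knob (a joint): turn of the tare knob in rad, positive counter-clockwise from above; 0 = pointer on the middle of the broad zero mark (6 x 13 mm, bigger than the other ticks) on the side of the dial towards the sleeve, so pointing along the gauge's +x. Starts at 0.5 to 1.3; turns from -1.0 to 1.8 and stays where it is left (friction 0.05 N m)
- button_top (a point): centre of the top of the lock button, a steel plunger of 24 mm diameter that stands 17 mm above the collar (r 16 mm, 58 mm above the bench) on the sleeve; 75 mm above the bench when out
- lock_button (a joint): travel of the lock button downwards in m: 0 = out (arm locked), 0.009 = fully in against its stop (arm free). It takes about 4 N to push, and stays in when let go
- ext_arm (a joint): extension of the telescoping arm in m along the gauge's +x, 0 = home (start), 0.10 = end stop. Locked while the button is out. A spring pulls it home with 3 N at 0, growing by 30 N/m; it slides home at once when let go
- post_center (a point): point on the axis of the arm's upright post, 76 mm above the bench; axes as the gauge's. The post is round dark steel, 20 mm diameter, on the arm's outer end, from 48 to 98 mm above the bench (its foot, 24 mm wide, up to 52 mm). At home its axis is 55 mm from the sleeve's end; it moves with the arm, a 16 mm square bar
- ext_pointer (a point): tip of the thin pointer which the arm carries sideways (to the gauge's -y) at the foot of the post, over the edge of the scale, 36 mm above the bench; axes as the gauge's
- index_mark (a point): middle of the white line on top of the index rider; axes as the gauge's. The rider is a dark steel block, 10 mm along the scale x 22 x 14 mm, with a brass thumb screw, on the scale rail, top 32 mm above the bench. The arm is at the index when arm pointer and this line agree along the gauge's x
- index_rider (a joint): place of the index rider along the scale in m: the extension (value of joint ext_arm) at which the arm's pointer lines up with it; starts between 0.040 and 0.088. It can be pushed along its rail with 8 N: leave it
- lifter_center (a point): bystander: hardened steel lifter insert, 50 x 28 x 38 mm, loose; its centre
- wheels_center (a point): bystander: stand, 60 mm diameter and 62 mm high, with three grey rubber abrasive wheels of 50 mm diameter on a spindle, loose; its centre, half-way up
- scraper_center (a point): bystander: deburring scraper with a brass handle, 180 mm long in all, 16 mm wide, 14 mm high, lying loose; a point 7 mm above the bench, 85 mm from the handle's end
- motor_unit: bystander: fixed grey motor unit, 160 x 150 x 100 mm, with a handpiece standing in the bayonet socket on top, 237 mm high in all; origin at the centre of its underside

How it is judged:
On the way, in this order (a step that is already met when the one before it is completed fails the run):
1. the tare knob's pointer stands on the zero mark (within 0.09 rad) (value of joint tare_knob between -0.09 and 0.09 rad), for 0.3 s.
2. the lock button is pushed in (value of joint lock_button above 0.0065 m), for 0.1 s.
3. the arm's pointer is held at the index (within 4 mm) (x of ext_pointer in the frame of index_mark between -0.004 and 0.004 m and contact force between the fingers and ext_arm above 1 N), for 0.3 s.
At the end, for the whole second after the job is handed in: The fingers hold the post (over 1 N) with the arm at rest (under 10 mm/s) and its pointer within 4 mm of the index line, the tare knob's pointer is within 0.09 rad of zero, and the lock button is still in (over 6.5 of 9 mm) (all of step 1 and all of step 3 and velocity of joint ext_arm between -0.01 and 0.01 m/s and value of joint lock_button above 0.0065 m); the arm keeps its last pose, push and grip.
It fails at once if the index rider is shifted by more than 3 mm (distance of index_mark from where it was at the start of the episode above 0.003 m).
It fails at once if the lifter insert is moved by more than 15 mm (distance of lifter_center from where it was at the start of the episode above 0.015 m).
It fails at once if the wheel stand is moved by more than 15 mm (distance of wheels_center from where it was at the start of the episode above 0.015 m).
It fails at once if the scraper is moved by more than 15 mm (distance of scraper_center from where it was at the start of the episode above 0.015 m).
It also fails if it takes over 54 s, if anything falls off the work surface, if the arm or the gripper's body presses on something with over 40 N, if the wrist force passes 120 N, or if a joint passes its speed limit or range.

## Working session

There is one attempt and no reset: what is moved stays moved. The work goes in short steps, each a Python script; the robot and the scene stay as the last script left them, time stands still between calls to the robot, and variables do not carry over. Pictures are saved under pics/ and viewed, at most 10 in all, crops included, and the job is handed in when it is done.

```bash
ls; mkdir -p pics; python3 - <<'E'
from bench import manip
import cv2, numpy as np
for c in ("top","side"):
    im,d=manip.grab_frame(c); cv2.imwrite(f"pics/{c}0.png",im[:,:,::-1]); np.save(f"pics/{c}0d.npy",d)
    k=manip.get_calibration(c); print(c,np.round(k["camera_matrix"],1).tolist(),np.round(k["R"],3).tolist(),np.round(k["t"],3))
    for n in ["gauge","knob_grip","button_top","post_center","ext_pointer","index_mark","lifter_center","wheels_center","scraper_center","motor_unit"]:
        print(n,[(np.round(r["at"],3).tolist(),round(r["confidence"],2)) for r in manip.look_for(c,n)[:2]])
print(manip.current_time())
E
```

```text
pics
top [[347.1, 0.0, 248.7], [0.0, 347.1, 195.7], [0.0, 0.0, 1.0]] [[0.01, -1.0, -0.018], [-0.984, -0.007, -0.176], [0.176, 0.02, -0.984]] [0.195 0.623 0.887]
gauge [([0.53, 0.06, 0.012], 0.86)]
knob_grip [([0.687, 0.055, 0.073], 0.45)]
button_top [([0.46, 0.054, 0.044], 0.43), ([0.582, 0.056, 0.082], 0.37)]
post_center [([0.46, 0.056, 0.048], 0.49)]
ext_pointer [([0.463, 0.055, 0.044], 0.74)]
index_mark [([0.373, 0.098, 0.033], 0.62)]
lifter_center [([0.444, 0.199, 0.032], 0.58)]
wheels_center [([0.613, 0.221, 0.052], 0.82), ([0.37, 0.094, 0.028], 0.43)]
scraper_center [([0.595, -0.053, 0.014], 0.67)]
motor_unit [([0.513, 0.48, 0.096], 0.98)]
side [[348.3, 0.0, 257.0], [0.0, 348.3, 192.8], [0.0, 0.0, 1.0]] [[-0.94, -0.34, -0.0], [-0.208, 0.576, -0.791], [0.269, -0.744, -0.612]] [0.635 0.098 0.815]
gauge [([0.531, 0.073, 0.022], 0.68), ([0.58, 0.061, 0.078], 0.5)]
knob_grip [([0.686, 0.055, 0.066], 0.65)]
button_top [([0.579, 0.062, 0.078], 0.61)]
post_center [([0.454, 0.06, 0.05], 0.93)]
ext_pointer [([0.456, 0.057, 0.047], 0.79), ([0.608, 0.234, 0.038], 0.62)]
index_mark []
lifter_center [([0.437, 0.203, 0.028], 0.64)]
wheels_center [([0.608, 0.232, 0.037], 0.82)]
scraper_center [([0.598, -0.049, 0.008], 0.77), ([0.679, 0.059, 0.064], 0.61)]
motor_unit [([0.505, 0.511, 0.1], 0.55), ([0.531, 0.074, 0.021], 0.52)]
1.1
```

```bash
python3 - <<'E'
import cv2
for c,(x0,y0,x1,y1) in {"top":(150,70,310,290),"side":(100,110,360,300)}.items():
    im=cv2.imread(f"pics/{c}0.png")[y0:y1,x0:x1]; s=min(800/(x1-x0),600/(y1-y0)); s=int(s*2)/2;print(s)
    cv2.imwrite(f"pics/{c}0c.png",cv2.resize(im,None,fx=s,fy=s,interpolation=cv2.INTER_CUBIC))
E
```

```text
2.5
3.0
```

View pics/top0c.png

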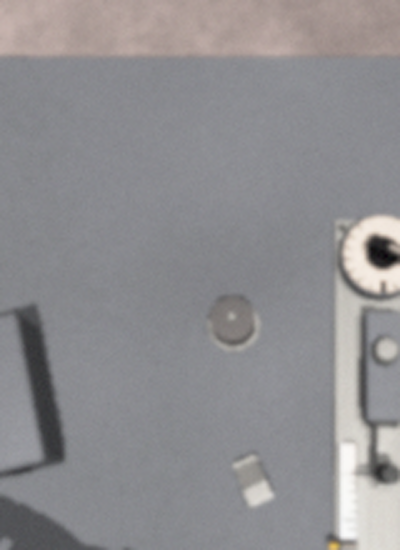

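View pics/side0c.png

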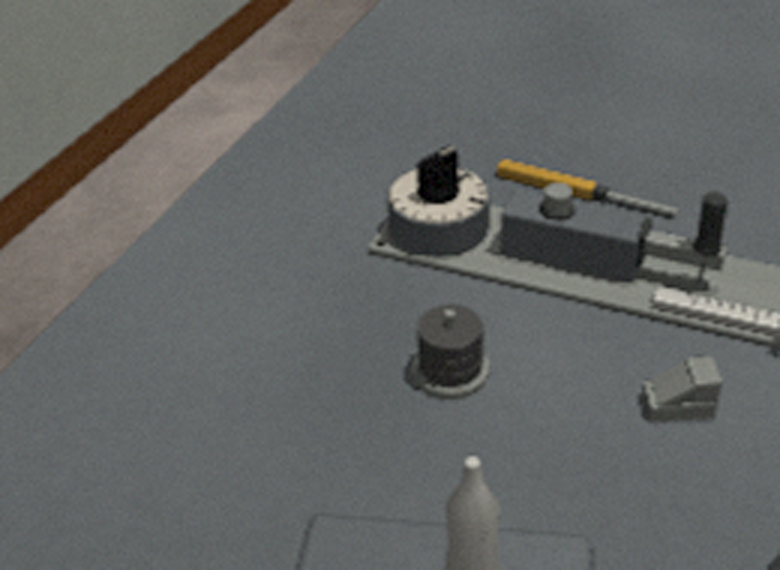

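The first crops are off-centre: the top one shows the dial at about (302,170), the post at (303,258) and the rider at (283,289). I'll re-crop both.

```bash
python3 - <<'E'
import cv2,numpy as np
im=cv2.imread("pics/top0.png")[150:310,260:370]; a=cv2.resize(im,None,fx=3.7,fy=3.7,interpolation=cv2.INTER_CUBIC)
im=cv2.imread("pics/side0.png")[150:250,310:400]; b=cv2.resize(im,None,fx=4.3,fy=4.3,interpolation=cv2.INTER_CUBIC)
h=592;o=np.zeros((h,a.shape[1]+b.shape[1],3),np.uint8);o[:a.shape[0],:a.shape[1]]=a;o[:b.shape[0],a.shape[1]:]=b;print(o.shape,a.shape)
cv2.imwrite("pics/both.png",o)
E
```

```text
(592, 794, 3) (592, 407, 3)
```

View pics/both.png

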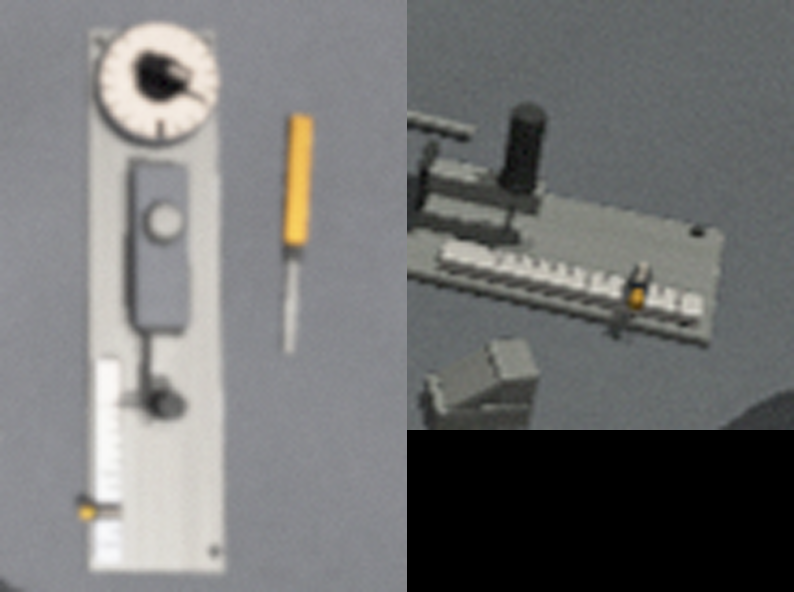

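```bash
cat > h.py <<'E'
from bench import manip
import cv2, numpy as np
C={c:manip.get_calibration(c) for c in("top","side")}
def ray(c,uv):
    k=C[c];d=k["R"].T@np.linalg.inv(k["camera_matrix"])@np.array([*uv,1.]);return -k["R"].T@k["t"],d
def onz(c,uv,z):
    o,d=ray(c,uv);return o+d*(z-o[2])/d[2]
def tri(u,v):
    o,d=ray("top",u);p,e=ray("side",v);s=np.linalg.lstsq(np.c_[d,-e],p-o,rcond=None)[0]
    a,b=o+s[0]*d,p+s[1]*e;return (a+b)/2,np.linalg.norm(a-b)
def T(p):return (260+p[0]/3.7,150+p[1]/3.7)
def S(p):return (310+(p[0]-407)/4.3,150+p[1]/4.3)
def down(a,tilt=0):  # tool y along world angle a
    y=np.array([np.cos(a),np.sin(a),0]);z=np.array([0,0,-1.]);return np.c_[np.cross(y,z),y,z]
E
python3 - <<'E'
from h import *
np.set_printoptions(precision=4,suppress=True)
for n,a,b in [("button",T((164,221)),(100+558/3,110+190/3)),("posttop",T((168,402)),S((530,108))),("rider",T((110,511)),S((641,270))),("knobtop",T((170,72)),(100+440/3,110+152/3))]: print(n,*tri(a,b))
print("plate",[onz("top",T(p),.008)[:2] for p in [(90,28),(214,28),(224,570),(90,570)]])
print("dial",onz("top",T((157,82)),.046)); print("ptr tip",onz("top",T((207,100)),.049))
print("zero mark",onz("top",T((160,129)),.046))
print("btn",onz("top",T((164,221)),.075),"post",onz("top",T((168,402)),.098),"rider",onz("top",T((110,511)),.032),"xp",onz("top",T((122,403)),.036))
print(manip.current_ee_pos(),manip.current_tcp_rot())
E
```

```text
button [0.5794 0.0523 0.0729] 0.003899559369932377
posttop [0.4506 0.0557 0.1001] 0.006853977609739647
rider [0.3734 0.089  0.0308] 0.0058218130651085664
knobtop [0.6871 0.0479 0.0848] 0.0015715614565671705
plate [array([0.7431, 0.0988]), array([0.7436, 0.0015]), array([0.3337, 0.0043]), array([0.3325, 0.1019])]
dial [0.6902 0.0521 0.046 ]
ptr tip [0.6758 0.0156 0.049 ]
zero mark [0.6542 0.0505 0.046 ]
btn [0.581  0.0529 0.075 ] post [0.4541 0.0556 0.098 ] rider [0.3764 0.0892 0.032 ] xp [0.4529 0.0801 0.036 ]
[0.2261 0.5014 0.2313] [[-0.9116  0.4112  0.    ]
 [ 0.4112  0.9116 -0.    ]
 [-0.     -0.     -1.    ]]
```

```bash
python3 - <<'E'
from h import *
np.set_printoptions(precision=3,suppress=True)
k=np.array([.691,.0515]); a0=-.0073-np.pi/2; a=a0+1.19
manip.move_ptp([.42,.12,.25],down(a)); manip.move_ptp([*k,.17],down(a)); print(manip.current_qpos())
manip.set_gripper(.7,25); manip.move_l([*k,.059],None,.08); print("down F",manip.current_force())
manip.set_gripper(0,25); print("w",manip.current_grip_width(),manip.current_grip_force(),manip.current_force(),manip.current_ee_pos())
for s in (.9,.6,.3,0): manip.move_l([*k,.059],down(a0+s),.05)
print("turned",manip.current_force(),manip.current_ft_torque(),manip.current_qpos(),manip.current_time())
manip.dwell(.2); manip.set_gripper(.6); manip.move_l([*k,.15],None,.15)
b=[.581,.053]; manip.set_gripper(0,25); manip.move_ptp([.45,-.15,.2],down(a0))
im,d=manip.grab_frame("top"); cv2.imwrite("pics/t1.png",cv2.resize(im[150:310,260:370,::-1],None,fx=3.7,fy=3.7,interpolation=cv2.INTER_CUBIC)); print(manip.current_time())
E
```

```text
[0.008 0.669 1.295 0.    1.177 0.396]
down F [ 0.787 -0.093  0.089]
w 0.15511362064534587 28.13367247581482 [-5.775  0.273  5.204] [0.69  0.052 0.059]
turned [-5.753  1.05   5.438] [ 0.055  1.024 -0.049] [0.007 0.796 1.359 0.    0.989 1.586] 7.9833
11.1917
```

View pics/t1.png

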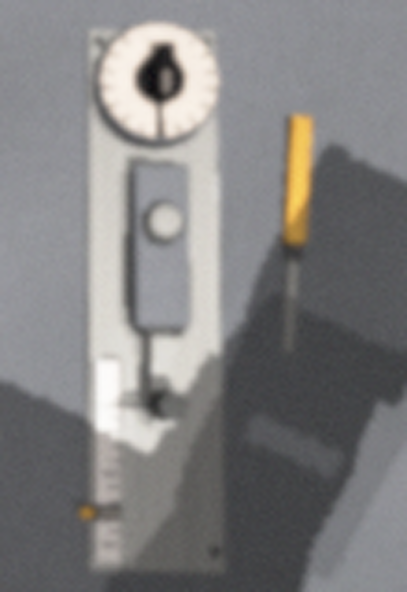

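The pointer now runs straight down the image to about (161,137), over the zero mark at (160,129). Next is the button.

```bash
python3 - <<'E'
from h import *
np.set_printoptions(precision=3,suppress=True)
b=np.array([.5805,.0527]); a0=-.0073-np.pi/2
manip.move_ptp([*b,.13],down(a0)); manip.move_l([*b,.079],None,.1)
f0=manip.current_force()[2]; print("f0",f0)
for z in np.arange(.077,.060,-.0015):
    manip.move_l([*b,z],None,.03); f=manip.current_force()[2]-f0; print(round(z,4),manip.current_ee_pos()[2].round(4),round(f,1))
    if f>14: break
manip.dwell(.15); manip.move_l([*b,.12],None,.15)
print(manip.current_time())
E
```

```text
f0 0.037001230050485945
0.077 0.0774 -0.6
0.0755 0.0755 -0.7
0.074 0.074 1.2
0.0725 0.0725 0.9
0.071 0.0709 0.2
0.0695 0.0694 1.0
0.068 0.0678 -0.2
0.0665 0.0663 0.6
0.065 0.066 14.7
15.75
```

```bash
python3 - <<'E'
from h import *
np.set_printoptions(precision=4,suppress=True)
p=np.array([.4535,.0545]); R=down(-.01)
manip.move_ptp([*p,.17],R); manip.set_gripper(.6,40); manip.move_l([*p,.058],None,.1); print("F",manip.current_force())
manip.set_gripper(0,40); print("w",manip.current_grip_width(),manip.current_grip_force(),manip.current_force(),manip.current_ee_pos())
u=np.array([-1,.01]); q=manip.current_ee_pos()[:2]
for s in (.03,.06): manip.move_l([*(q+u*s),.058],None,.05); print(s,manip.current_force(),manip.current_ee_pos(),manip.current_grip_width())
o=[]
for c,(x,y,x1,y1) in {"top":(265,220,325,310),"side":(330,160,410,250)}.items():
    im,d=manip.grab_frame(c); o.append(cv2.resize(im[y:y1,x:x1,::-1],None,fx=5,fy=5,interpolation=cv2.INTER_CUBIC))
cv2.imwrite("pics/p1.png",np.hstack(o))
print([(c,n,[(r["at"],r["confidence"]) for r in manip.look_for(c,n)[:1]]) for c in C for n in("ext_pointer","index_mark","button_top")])
print(manip.current_time())
E
```

```text
F [-0.4682  0.0607  0.7514]
w 0.22413003587583194 38.52138966321945 [-16.8874  -0.214   16.8052] [0.4504 0.0545 0.058 ]
0.03 [ 4.6342 -1.2121 -1.0985] [0.4208 0.0548 0.0582] 0.21849708258035935
0.06 [ 4.3743 -3.4763 -1.7808] [0.3908 0.055  0.0581] 0.21871878986709306
[('top', 'ext_pointer', [([0.473, 0.0588, 0.0446], 0.42)]), ('top', 'index_mark', []), ('top', 'button_top', [([0.5799, 0.0555, 0.0705], 0.42)]), ('side', 'ext_pointer', [([0.4156, 0.061, 0.0491], 0.95)]), ('side', 'index_mark', [([0.3729, 0.1008, 0.0285], 0.49)]), ('side', 'button_top', [([0.5767, 0.0595, 0.068], 0.54)])]
21.3
```

View pics/p1.png

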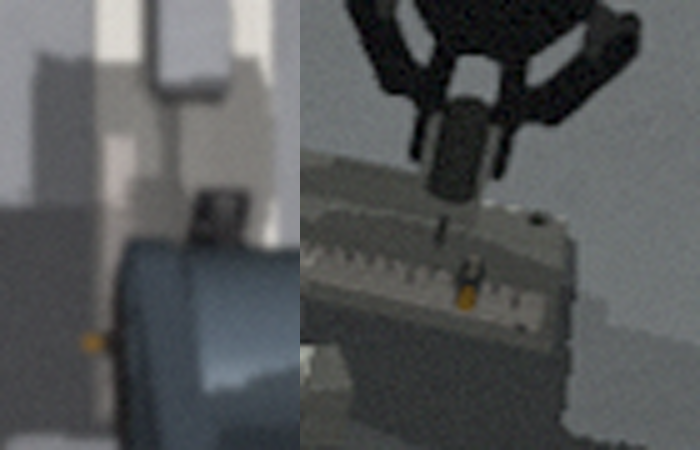

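The gripper holds the post between its pads. The side view shows the arm's pointer tip at about (358,208) and the rider's white line at about (364,213), so a little pull remains.

```bash
python3 - <<'E'
from h import *
np.set_printoptions(precision=4,suppress=True)
for uv in [(358,208),(357.8,206),(357.5,209)]: print("tip",onz("side",uv,.036))
for uv in [(364,213.5),(364.2,211.5),(363.8,216)]: print("rider",onz("side",uv,.032))
for uv in [S((641,262)),S((641,270)),S((637,280))]: print("rider0",onz("side",uv,.032))
for uv in [S((512,208)),S((512,212)),S((510,230))]: print("tip0",onz("side",uv,.036))
im=cv2.imread("pics/top0.png"); 
# rider: scan profile along the rail columns in the initial top picture
print(cv2.cvtColor(im,cv2.COLOR_BGR2GRAY)[280:296,284:296])
print(cv2.cvtColor(im,cv2.COLOR_BGR2GRAY)[252:266,288:300])
im,d=manip.grab_frame("side"); cv2.imwrite("pics/p2.png",cv2.resize(im[190:240,330:395,::-1],None,fx=12,fy=12,interpolation=cv2.INTER_CUBIC))
E
```

```text
tip [0.3872 0.0824 0.036 ]
tip [0.3886 0.075  0.036 ]
tip [0.3879 0.0866 0.036 ]
rider [0.3712 0.0931 0.032 ]
rider [0.3716 0.0855 0.032 ]
rider [0.3707 0.1024 0.032 ]
rider0 [0.3713 0.0832 0.032 ]
rider0 [0.3706 0.0901 0.032 ]
rider0 [0.3717 0.0994 0.032 ]
tip0 [0.4469 0.0647 0.036 ]
tip0 [0.4463 0.0683 0.036 ]
tip0 [0.4445 0.085  0.036 ]
[[171 198 233 247 248 245 244 238 232 224 220 220]
 [170 194 234 247 246 241 236 233 227 224 222 220]
 [171 193 233 247 248 244 241 237 230 224 222 220]
 [158 190 231 246 249 248 247 243 235 226 220 220]
 [135 169 222 239 242 242 241 238 228 222 221 220]
 [108 138 181 202 206 206 209 208 207 213 220 220]
 [109 110 129 142 146 145 149 158 177 206 218 221]
 [143 127 118 129 134 137 137 148 171 200 218 220]
 [175 150 139 150 162 162 165 167 183 204 218 221]
 [175 147 147 163 168 170 173 176 187 206 219 221]
 [160 160 179 195 199 196 201 201 201 211 221 221]
 [171 187 220 232 235 235 235 233 224 219 220 221]
 [175 201 233 246 246 245 243 238 229 223 219 220]
 [176 207 236 247 248 245 239 232 226 221 221 221]
 [179 207 236 247 248 246 242 237 227 223 221 221]
 [177 204 235 244 245 246 244 240 233 225 219 221]]
[[248 248 247 239 223 211 213 211 194 148 107  89]
 [248 248 247 240 222 211 214 211 193 146 107  91]
 [248 248 247 241 222 207 209 208 186 145 104  89]
 [248 248 247 240 216 198 191 185 165 131 102  87]
 [248 247 246 235 203 180 169 160 145 120  97  85]
 [247 246 242 227 193 173 165 158 142 122  97  81]
 [244 243 234 214 181 163 155 152 140 121  94  75]
 [242 239 227 205 177 162 158 152 139 122 104  81]
 [245 243 237 226 200 188 188 179 167 150 126  99]
 [247 245 241 232 216 207 208 203 190 176 156 128]
 [247 244 238 229 215 214 216 214 204 188 171 152]
 [248 245 241 229 216 214 218 217 213 197 184 169]
 [248 248 245 238 219 215 219 219 213 206 193 182]
 [248 247 244 236 221 216 219 217 216 209 204 199]]
```

View pics/p2.png

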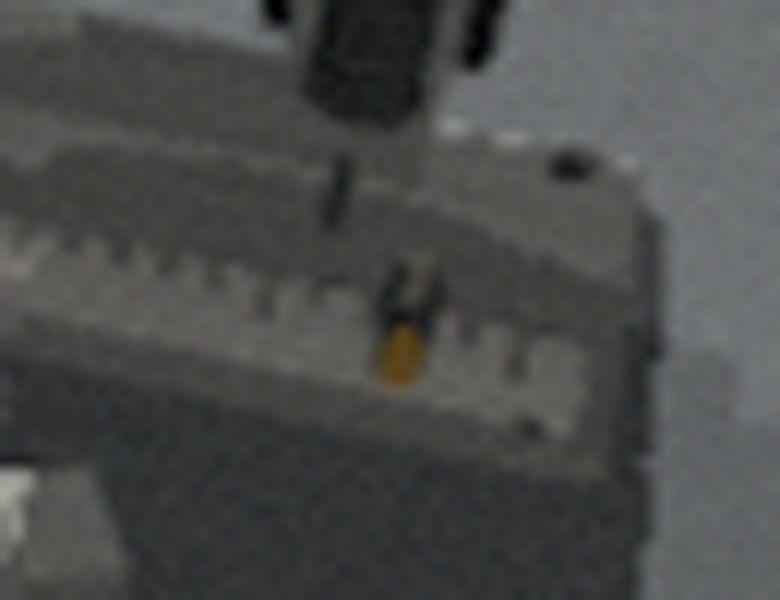

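```bash
python3 - <<'E'
from h import *
np.set_printoptions(precision=4,suppress=True)
q=manip.current_ee_pos(); manip.move_l([q[0]-.0172,q[1]+.0002,.058],None,.04); manip.dwell(.3)
print(manip.current_force(),manip.current_ee_pos(),manip.current_grip_force(),manip.current_time())
im,d=manip.grab_frame("side"); cv2.imwrite("pics/p3.png",cv2.resize(im[190:240,330:395,::-1],None,fx=12,fy=12,interpolation=cv2.INTER_CUBIC))
# image direction of gauge x=const lines near the rider
k=C["side"]
def pr(X): p=k["camera_matrix"]@(k["R"]@X+k["t"]); return ((p[:2]/p[2])-[330,190])*12+6
for x in (.371,.375): print(x,pr(np.array([x,.080,.036])),pr(np.array([x,.089,.032])),pr(np.array([x+.004,.089,.032])))
E
```

```text
[ 4.3787 -3.039  -2.8487] [0.3744 0.0552 0.0581] 39.86270070075989 22.2167
0.371 [426.2681 232.4329] [417.4805 275.4732] [396.8789 270.9817]
0.375 [405.7599 228.0198] [396.8789 270.9817] [376.3307 266.5019]
```

View pics/p3.png

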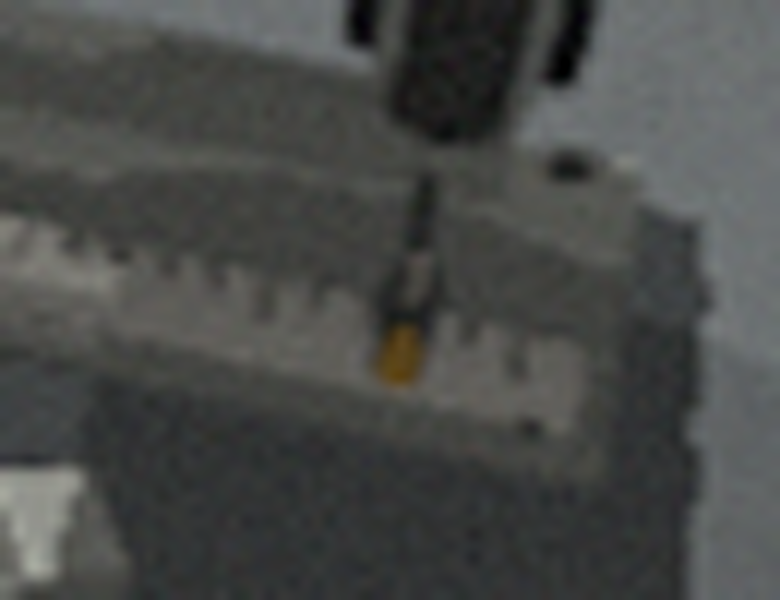

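The pointer tip at about (419,243) leads into the rider's white line at about (415,282), roughly 1 mm short. I'll nudge it 1 mm and hand in.

```bash
python3 - <<'E'
from h import *
q=manip.current_ee_pos(); manip.move_l([q[0]-.0018,q[1],.058],None,.02); manip.dwell(.6)
print(manip.current_force(),manip.current_ee_pos(),manip.current_grip_force(),manip.current_time())
print(manip.sign_off())
E
```

```text
[ 4.52272773 -2.16644119 -1.12110707] [0.37320928 0.05516447 0.05815542] 39.87011432647705 23.1167
the job is handed in; nothing more can be done
None
```

I handed the job in at 23 s: the tare knob is on zero, the button went in to its stop, and the gripper holds the post with the pointer on the index line, within about 1 mm by camera estimate; no verdict came back.

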